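# Eject a spent guard cartridge from its shielded heater block

### The arm

A 6-joint arm with a two-finger parallel gripper is mounted at the origin on the work surface. World frame = base frame: x ahead of the robot, y to its left, z up, the work surface at z = 0. Lengths are in mm, angles in rad, forces in N, time in s.
With the tool pointing down it reaches from about 350 to 950 mm from the base axis. Payload 17.4 kg.
Tool frame: the origin (TCP) lies midway between the tips of the shut fingers; the grasp point (between the pads) lies 19 mm behind it (bot.pinch_z is the distance from the TCP to the grasp point, in mm); z points along the fingers, x is the direction in which the jaws open and shut, and the axes are right-handed (so a half turn about z gives the same grasp; the last joint's range is limited). The gripper opens to 93 mm and grips with 3 to 60 N. Pads are 15 mm wide; open, the fingers measure 128 mm over their backs; the gripper's body (75 mm by 188 mm) begins 65 mm behind the grasp point.
Start: joints at [-1.213, 0.116, 1.442, -0, 1.584, -0.038], TCP at [260.235, -622.824, 218.646] pointing down, gripper open.
Joint ranges: [-2.83, 2.83], [-0.83, 2.19], [0.07, 2.5], [-1.14, 4.28], [0.01, 3], [-2.97, 2.97]. Speed limits (rad/s): [1.89, 1.89, 2.22, 3.14, 3.14, 3.14].

### API

Orientations are given as a rotation vector (axis times angle).
In Python, from plant import bot, cams gives the robot as it stands. The module is installed in compiled form; this text tells all that it offers.
- The arm moves only by the tool apply_moves, never from a script. Its argument "rows" is a list of rows, each a list of 3 entries, a list of its own where there are three numbers: the shift along the tool's x, y, z scaled (see below), then the turn about the tool's z scaled (see below), then the gripper command: -1 is shut, 1 is fully open, values between are in proportion. A call has 1 to 10 rows; each row shifts and turns the commanded pose from where the row before left it, along the tool's axes as they then stand; what a row does not reach is not made up. The controller multiplies each number of a shift by 0.05 m and each number of a turn by 360 degrees. A row lasts 1/12 s, in which the tool goes at most 41.7 mm and 7.16 degrees, less where a joint would pass 70% of its speed; a pose out of reach is approached as far as the arm can. A call with a number of a shift or a turn outside -1 to 1 is refused whole. A call with a gripper value outside its range is refused whole. The fingers move at their own pace and stop on an object; "grip_force" is the grip in N (left out, the last holds). Time passes only in rows, so rows that do not move let the fingers close. It gives the time, the measured TCP pose, the force and the opening at its end, in the units of the state.
- bot.get_state(): the state, without advancing time (a new reading comes with each control period).
- cams.snapshot(name): name is "scene" or "top"; returns a dict with "img" (400x640x3 uint8, red, green, blue), "vertical_fov" (degrees; the focal length in pixels is half the picture's height over the tangent of half this angle, whatever the lens; pixels are square), "cx", "cy" (the principal point, pixels), "cam_to_world" (4x4, takes a point from camera to world coordinates). Camera axes: x right, y down, z forward; pixel columns grow to the right and rows downward; lengths in mm; the calibration is good to about 2 mm. A picture is of the moment at which its call begins. There is no depth.
- bot.hand_in(): hands the job in, once; it reports no verdict.
The state is a dict: "clock": time; "joint_positions": joint angles; "dq": joint speeds; "effort": joint torques, N m; "tcp_pos": TCP position; "ee_rot": TCP orientation; "contact_force": force on the tool from outside, world axes, zero at the start; "torque": the same for the moment, N m; "gripper_width": finger opening in mm.
Only numpy, scipy, OpenCV 4.12 (cv2) and the standard library are available. Lean on these libraries where they do the work, as an engineer would, in place of code of your own. Each camera call takes 0.05 s, during which the arm holds its last target. There are 200 camera calls.

### The job

Take the spent blue-capped cartridge out of the heated cartridge module: pull the shield's spring-loaded captive screw up and turn it anticlockwise to its stop, so that it stays up by itself when you let go, and only then push the clear shield fully open. Press the orange ejector paddle all the way down so that the knock-out rod lifts the cartridge, then stand the cartridge upright in the steel tray and let go. Leave the shield open with its screw up, and do not shift or knock over the new cartridge, the bottles, the jar or the vial rack.

Things in the scene. Friction and masses are not known exactly. Their poses are not given: they have to be found in the camera images.
- module: Cartridge heater module: slate-blue box with a flat grey top (the deck), 260 (x) x 300 (y) x 90 mm, fixed. Origin: centre of its underside; its front (display, lamps) faces its own -x, z up. 'Module frame' below uses these axes. Two 22 mm high tube unions stand on the deck at (95, 115) and (95, -125) mm; the paddle pivot's ears, 13 mm high, at x = -34, y = -71 and -29 mm.
- pocket (a point): Centre of the mouth of the cartridge pocket, at deck height, module frame (30, -50, 90) mm; same axes as the module. A hole 31.5 mm in diameter, 42 mm deep. The shield's two aluminium rails run past it along y (module y -110 to 118 mm), their inner edges 45 mm and outer edges 56 mm to either side of it in x, 12 mm high above the deck.
- shield (a joint): Slide of the clear shield along the module's +y, m: 0 closed over the pocket (start), 0.100 fully open. Plate 94 x 94 x 5 mm, its top 8 mm above the deck, centred over the pocket when closed. About 2 N of friction; stays where left. Locked while the screw's tip stands in its hole in the deck (screw lifted under about 5 mm).
- shield_tab (a point): Yellow upright push tab on the shield's -y edge, 60 mm long in x, 4 mm thick, rising 22 mm above the shield plate. Point: middle of its top edge on its outer (-y) face, 30 mm above the deck, 47 mm from the shield's centre. Push it towards the module's +y to open. The deck outside it (-y) is free for 50 mm.
- screw_lift (a joint): Height in m to which the captive screw is pulled up: 0 at rest (start). Its spring pulls down with 6 N at 0, 9 N at 0.012. Pulled straight up it stops at 0.009, at the entry of the thread in the ferrule; let go before turning, it springs back. Turning then draws it up some 2 to 3 mm more (let it rise); parked at the stop it sits at 0.0100 to 0.012.
- screw_turn (a joint): Turn of the screw in rad, growing anticlockwise seen from above. Starts at 0 to 0.5; end stop at 2.2. Blocked at about 0.6 while the screw is down; lifted more than 0.007 it turns on to 2.2, screwing up 2.2 mm per rad. From about 0.9 on the thread holds it up if let go, so it may be turned in several grasps. Needs less than 0.2 N m.
- screw_knob (a point): Centre of the top face of the screw's round knurled steel knob, 32 mm in diameter, 16 mm high, vertical axis, red radial mark on top (its x axis). At rest it spans 24 to 40 mm above the deck. Under it a spring and a dark 24 mm ferrule reaching 20 mm above the deck. It rides on the shield, 32 mm from the shield's centre towards +y.
- paddle (a joint): Orange ejector paddle, hinge in rad: 0 raised (start), 0.35 fully down. Takes about 6 N at the pad, stays where it is left, and lifts the knock-out rod under the pocket by about 25 mm in all. Blocked as long as the shield covers the cartridge.
- paddle_pad (a point): Spot to press, on top of the paddle's black rubber pad, 44 mm from its pivot at module x = -34, y = -50 mm (so at about x = -74, y = -50 mm when raised); the paddle is 56 mm long towards the module's -x and 34 mm wide. Raised, the spot is about 26 mm above the deck; it goes down about 15 mm.
- cartridge: Spent cartridge: cylinder 30 mm in diameter, 42 mm high, white with a blue cap, about 60 g. Origin: centre of its underside; z along its axis. At the start it stands in the pocket, top flush with the deck; ejected, it stands about 25 mm out of the pocket on the rod and stays there.
- tray: Open square stainless tray, 120 x 120 x 30 mm outside, walls and floor 4 mm thick, fixed to the bench, left or right of the module. Origin: centre of its underside.
- spare: Bystander: new cartridge of the same shape with a green cap (30 mm diameter, 42 mm high), standing on the rear ledge of the module's deck, behind the rails. Origin: centre of its underside.
- deck_bottle: Bystander: small amber bottle with black cap, 32 mm in diameter, 55 mm high, standing on the front part of the module's deck. Origin: centre of its underside.
- solvent: Bystander: clear bottle with blue cap, 76 mm in diameter, 170 mm high, beside the module. Origin: centre of its underside.
- amber_jar: Bystander: amber jar with white cap, 68 mm in diameter, 100 mm high, beside the module. Origin: centre of its underside.
- vial_rack: Bystander: blue rack of small vials, 100 x 120 x 50 mm. Origin: centre of its underside.
There are look-alikes about, which are no part of the job. There is more than one size of the tray; the one meant has the size given above.

How it is judged (in metres and radians):
On the way, in this order (a step that is already met when the one before it is completed fails the run):
1. the captive screw is pulled up and turned to its stop and stays parked up without being held, the shield still closed (value of joint screw_turn above 1.9 rad and value of joint screw_lift above 0.0085 m and contact force between the fingers and shield below 0.2 N and value of joint shield below 0.02 m), for 0.2 s.
2. the shield is pushed fully open (value of joint shield above 0.092 m and value of joint screw_turn above 1.9 rad and value of joint screw_lift above 0.0085 m), for 0.2 s.
3. the paddle is pressed right down and the rod has lifted the cartridge in its pocket, untouched by the fingers (value of joint paddle above 0.29 rad and z of cartridge in the frame of module between 0.064 and 0.082 m and horizontal distance between cartridge and module below 0.075 m and contact force between the fingers and cartridge below 0.2 N), for 0.2 s.
At the end, for the whole second after the job is handed in: The cartridge stands upright (within 0.2 rad) and at rest on the tray's floor, let go; the shield is open by at least 90 of its 100 mm; the screw is still parked up: turned beyond 1.9 rad and lifted by more than 8.5 mm (x of cartridge in the frame of tray between -0.045 and 0.045 m and y of cartridge in the frame of tray between -0.045 and 0.045 m and z of cartridge in the frame of tray between 0 and 0.012 m and angle between cartridge's own z axis and vertical below 0.2 rad and linear speed of cartridge below 0.02 m/s and value of joint shield above 0.09 m and value of joint screw_turn above 1.9 rad and value of joint screw_lift above 0.0085 m); the robot touches nothing.
It fails at once if the new cartridge, a bottle, the jar or the vial rack is shifted by more than 30 mm (distance of any of spare, deck_bottle, solvent, amber_jar, vial_rack from where it was at the start of the episode above 0.03 m).
It fails at once if the new cartridge, a bottle or the jar is knocked over (angle between any of spare, deck_bottle, solvent, amber_jar's own z axis and vertical above 0.5 rad).
It also fails if it takes over 72 s, if anything falls off the work surface, if the arm or the gripper's body presses on something with over 40 N, if the wrist force passes 120 N, or if a joint passes its speed limit or range.

## Working session

There is one attempt and no reset: what is moved stays moved. The work goes in short steps, Python scripts to look and compute and a tool call to move; the robot and the scene stay as the last step left them, time stands still between calls to the robot, and variables do not carry over. Pictures are saved under pics/ and viewed, about 8 in all and at most 12, crops included, and the job is handed in when it is done.

Besides the shell and the picture viewer there is one more tool, called after "Request:" as name(argument=value, ...), one argument or row to a line, values as JSON. apply_moves: Moves the arm, as the interface text tells. Shifts and turns lie within -1 to 1; 1 stands for 0.05 m of shift or 360 degrees of turn. Its arguments: {"type":"object","properties":{"rows":{"type":"array","items":{"type":"array"}},"grip_force":{"type":"number"}},"required":["rows"]}

```bash
mkdir -p pics
cat > h.py <<'E'
import numpy as np, cv2
from plant import bot, cams
def snap(n):
    s=cams.snapshot(n); f=s["img"].shape[0]/2/np.tan(np.radians(s["vertical_fov"])/2)
    return s["img"],(f,s["cx"],s["cy"],np.array(s["cam_to_world"]))
def ray(c,u,v):
    f,cx,cy,T=c; d=T[:3,:3]@np.array([(u-cx)/f,(v-cy)/f,1]); return T[:3,3],d
def onz(c,u,v,z):
    o,d=ray(c,u,v); return o+d*(z-o[2])/d[2]
def proj(c,p):
    f,cx,cy,T=c; q=T[:3,:3].T@(np.array(p)-T[:3,3]); return f*q[0]/q[2]+cx,f*q[1]/q[2]+cy
def save(n,img,box=None,s=1):
    if box: img=img[box[1]:box[3],box[0]:box[2]]
    cv2.imwrite(f"pics/{n}.png",cv2.cvtColor(cv2.resize(img,None,fx=s,fy=s,interpolation=cv2.INTER_CUBIC),cv2.COLOR_RGB2BGR))
E
python3 - <<'E'
from h import *
for n in("top","scene"):
    i,c=snap(n); save(n+"0",i); np.save(n+"0.npy",i); print(n,c[0],c[1],c[2],c[3].round(3).tolist())
print(bot.get_state())
E
```

```text
top 442.79318195607266 317.1560519238646 200.04412648600314 [[-0.01, -0.999, 0.045, 517.267], [-1.0, 0.011, 0.018, -5.97], [-0.018, -0.045, -0.999, 1168.957], [0.0, 0.0, 0.0, 1.0]]
scene 380.87767716011666 318.39060038096136 203.04996039832488 [[0.63, 0.554, -0.544, 1093.089], [0.776, -0.436, 0.455, -420.982], [0.015, -0.709, -0.705, 759.368], [0.0, 0.0, 0.0, 1.0]]
{'clock': 0.1, 'joint_positions': array([-1.21281917e+00,  1.16443365e-01,  1.44221017e+00, -3.36941566e-05,
        1.58400802e+00, -3.77764741e-02]), 'dq': array([-0.00111965, -0.00027481, -0.00069864,  0.00016263,  0.00038478,
       -0.00113518]), 'effort': array([ 3.68871013e-03, -7.22896099e+01, -6.23861003e+01,  7.83526688e-02,
        2.28871882e-02, -8.32802039e-05]), 'tcp_pos': array([ 260.14509035, -622.64916693,  217.96813098]), 'ee_rot': array([-2.61430280e+00,  1.74105259e+00,  1.39205073e-03]), 'contact_force': array([ 0.23568735, -1.04157594,  0.65268053]), 'torque': array([ 0.00199032,  0.04105452, -0.02410364]), 'gripper_width': 93.0410468766955}
```

View pics/top0.png

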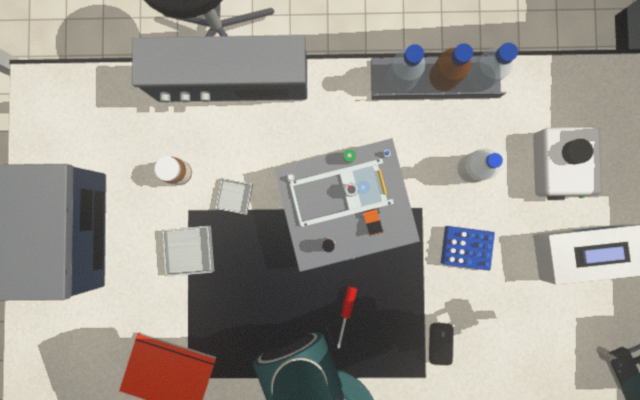

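View pics/scene0.png

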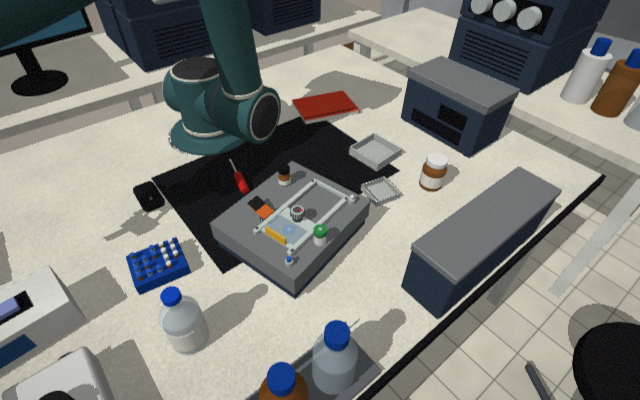

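The tool is out of the picture. The top view shows the module at (348,203), the knob at about (351,188), the yellow tab at (381,180), the paddle at (373,222), the deck bottle at (328,245) and the green spare at (349,155). There are two trays, a large one at (186,250) and a small one at (234,196).

Run:
```python
from h import *
i=np.load("top0.npy"); save("crop1",i,(265,130,425,275),5)
_,c=snap("top")
hsv=cv2.cvtColor(i,cv2.COLOR_RGB2HSV)
def blob(m,box,name,z):
    k=np.zeros(m.shape,np.uint8); x0,y0,x1,y1=box; k[y0:y1,x0:x1]=m[y0:y1,x0:x1]
    cs,_=cv2.findContours(k,cv2.RETR_EXTERNAL,cv2.CHAIN_APPROX_NONE)
    if not cs: print(name,"none");return
    a=max(cs,key=cv2.contourArea); M=cv2.moments(a); r=cv2.minAreaRect(a); u,v=(M['m10']/M['m00'],M['m01']/M['m00']) if M['m00'] else r[0]
    print(name,round(u,1),round(v,1),"area",M['m00'],onz(c,u,v,z).round(1)); return a
H,S,V=[hsv[...,k].astype(int) for k in range(3)]
blob((H>20)&(H<32)&(S>130)&(V>120),(370,160,400,205),"tab z120",120)
blob((H<20)&(S>180)&(V>150),(350,200,400,245),"paddle",115)
blob((H>45)&(H<75)&(S>120),(330,140,370,170),"spare",132)
blob((V<50),(315,235,345,255),"deckbottle",145)
# deck edges: print patches
for p in[(300,190),(330,255),(400,230),(290,176),(186,250),(250,200),(410,200),(165,232)]: print(p,i[p[1],p[0]])
```

```text
tab z120 382.2 181.7 area 11.0 [ 606.4 -141.7  120. ]
paddle 370.6 216.0 area 108.5 [ 525.7 -113.8  115. ]
spare 349.0 155.2 area 77.5 [668.7 -63.4 132. ]
deckbottle none
(300, 190) [153 152 150]
(330, 255) [144 146 146]
(400, 230) [150 150 150]
(290, 176) [236 233 230]
(186, 250) [200 202 194]
(250, 200) [159 156 141]
(410, 200) [232 229 216]
(165, 232) [154 157 148]
```

View pics/crop1.png

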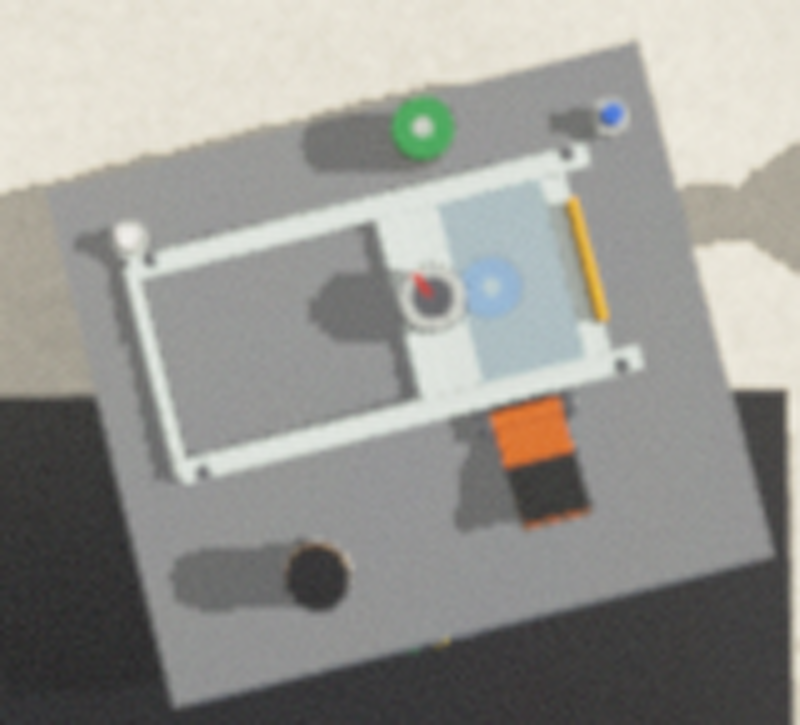

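The crop shows the deck corners at about (637,42), (775,556), (175,708) and (47,190). The knob is at (432,298) with its red mark pointing up-left, the tab at (589,259), the pad at (550,487), and the blue cap under the shield at (491,287).

Candidates:
- **Blue caps:** (363,187) in the pocket is the one meant. The union cap at (387,153) and the bottles at (495,160) and (415,55) are look-alikes.
- **Trays:** (186,250) is large and (234,196) is small.
- **Knob:** (351,189) is the only one.

```bash
cat >> h.py <<'E'
def px(x,y,b=(265,130),s=5): return (x+.5)/s-.5+b[0],(y+.5)/s-.5+b[1]
E
python3 - <<'E'
from h import *
_,c=snap("top"); si,sc=snap("scene")
C=np.array([onz(c,*px(*p),90) for p in[(637,42),(775,556),(175,708),(47,190)]])
print(C.round(1)); print("sides",[round(np.linalg.norm(C[i]-C[(i+1)%4]),1) for i in range(4)])
ctr=C.mean(0); yv=(C[3]-C[0])+(C[2]-C[1]); yaw=np.arctan2(yv[1],yv[0])-np.pi/2
xv=(C[0]-C[1])+(C[3]-C[2]); print("yaw",np.degrees(yaw),np.degrees(np.arctan2(xv[1],xv[0])))
yaw=(yaw+np.arctan2(xv[1],xv[0]))/2
R=np.array([[np.cos(yaw),-np.sin(yaw)],[np.sin(yaw),np.cos(yaw)]])
M=lambda x,y:ctr[:2]+R@[x,y]
print("ctr",ctr.round(1),"yaw",np.degrees(yaw))
np.save("mod.npy",[ctr[0],ctr[1],yaw])
for n,xy,p,z in[("knob",(30,-18),(432,298),130),("tab",(30,-97),(589,259),120),("pad",(-74,-50),(550,487),116),("cart",(30,-50),(491,287),90),("spare",None,(423,128),132),("dbottle",None,(318,577),145)]:
    w=onz(c,*px(*p),z)[:2]; print(n,"model",None if xy is None else M(*xy).round(1),"seen",w.round(1),"in mod",(R.T@(w-ctr[:2])).round(1), "scenepx",np.round(proj(sc,[*w,z]),1))
# knob red mark
a=onz(c,*px(416,275),130)-onz(c,*px(432,298),130); print("mark ang world",np.degrees(np.arctan2(a[1],a[0])))
i=np.load("top0.npy"); 
save("knobs",si,(200,160,360,280),5)
save("tray",i,(150,170,260,285),5)
E
```

```text
[[ 716.  -171.4   90. ]
 [ 464.7 -233.7   90. ]
 [ 393.8   57.5   90. ]
 [ 646.7  118.3   90. ]]
sides [np.float64(259.0), np.float64(299.7), np.float64(260.1), np.float64(297.9)]
yaw 13.569766906758494 13.71454634707506
ctr [555.3 -57.3  90. ] yaw 13.642156626916776
knob model [588.7 -67.7] seen [588.8 -67.2] in mod [ 30.2 -17.5] scenepx [295.7 208.7]
tab model [ 607.3 -144.5] seen [ 607.2 -142.3] in mod [ 30.4 -94.9] scenepx [273.5 231.6]
pad model [ 495.2 -123.4] seen [ 499.4 -122.7] in mod [-69.7 -50.3] scenepx [255.  202.1]
cart model [596.2 -98.8] seen [596.6 -98.4] in mod [ 30.5 -49.6] scenepx [287.5 228.5]
spare model None seen [668.9 -63.9] in mod [108.8 -33.2] scenepx [318.7 227.9]
dbottle model None seen [459.6 -12.2] in mod [-82.4  66.5] scenepx [282.5 166.2]
mark ang world 34.02256133224637
```

View pics/knobs.png

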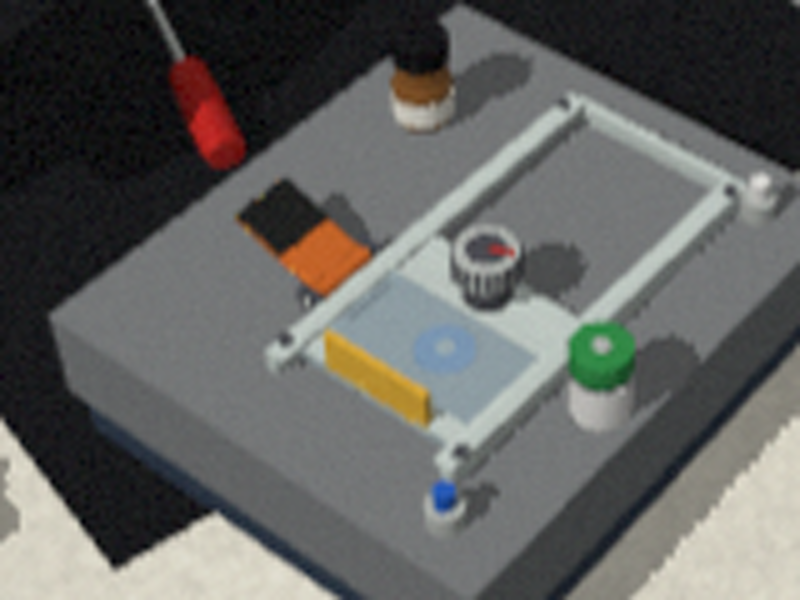

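View pics/tray.png

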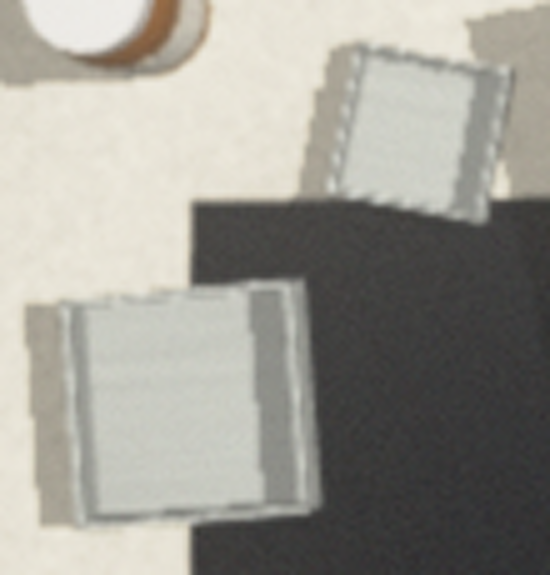

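The tray crop shows the large tray's outer corners at about (62,302), (303,280), (322,508) and (82,524). Next I check its size and plan the first move.

```bash
cat >> h.py <<'E'
from scipy.spatial.transform import Rotation as Ro
def M(x,y):
    a,b,t=np.load("mod.npy"); return np.array([a+x*np.cos(t)-y*np.sin(t),b+x*np.sin(t)+y*np.cos(t)])
def plan(p,yaw=None):
    "target TCP (mm), tool-x world yaw (deg, mod 180): turn in scaled units, then the shift in tool axes after it"
    s=bot.get_state(); R=Ro.from_rotvec(s["ee_rot"]); m=R.as_matrix(); y0=np.degrees(np.arctan2(m[1,0],m[0,0]))
    t=0 if yaw is None else -((yaw-y0+90)%180-90)
    R2=R*Ro.from_euler('z',t,degrees=True)
    d=R2.inv().apply(np.array(p)-s["tcp_pos"])
    print("t",round(s["clock"],2),"tcp",s["tcp_pos"].round(1),"yaw",round(y0,1),"q6",round(np.degrees(s["joint_positions"][5]),1),"F",s["contact_force"].round(1),"w",round(s["gripper_width"],1),"tilt",m[:,2].round(3))
    print("  turn",round(t,2),"deg =",round(t/360,4)," shift mm",d.round(1)," scaled",(d/50).round(3))
E
python3 - <<'E'
from h import *
_,c=snap("top")
T=np.array([onz(c,*px(*p,b=(150,170)),30) for p in[(62,302),(303,280),(322,508),(82,524)]])
print("tray",T.mean(0).round(1),[round(np.linalg.norm(T[i]-T[(i+1)%4]),1) for i in range(4)], T.round(0).tolist())
T=np.array([onz(c,*px(*p,b=(150,170)),30) for p in[(355,45),(512,68),(487,220),(335,190)]]);print("small",[round(np.linalg.norm(T[i]-T[(i+1)%4]),1) for i in range(4)])
k=M(30,-18); print("knob",k)
plan([*k,200]);
E
```

```text
tray [442.7 348.2  30. ] [np.float64(125.5), np.float64(117.4), np.float64(124.2), np.float64(114.6)] [[495.0, 416.0, 30.0], [506.0, 291.0, 30.0], [389.0, 281.0, 30.0], [381.0, 405.0, 30.0]]
small [np.float64(82.6), np.float64(79.6), np.float64(80.4), np.float64(75.8)]
knob [588.6935421 -67.7328241]
t 0.3 tcp [ 260.2 -622.8  218.4] yaw -67.3 q6 -2.2 F [ 0.5 -0.1  0.4] w 92.5 tilt [-0.  0. -1.]
  turn 0 deg = 0.0  shift mm [-385.5 -517.1   18.6]  scaled [ -7.709 -10.342   0.371]
```

Request:
apply_moves(
  rows=[
    [[-0.48,-0.64,0],0,0.1],
    [[-0.48,-0.64,0],0,0.1],
    [[-0.48,-0.64,0],0,0.1],
    [[-0.48,-0.64,0],0,0.1],
    [[-0.48,-0.64,0],0,0.1],
    [[-0.48,-0.64,0],0,0.1],
    [[-0.48,-0.64,0],0,0.1],
    [[-0.48,-0.64,0],0,0.1],
    [[-0.48,-0.64,0],0,0.1],
    [[-0.48,-0.64,0],0,0.1],
  ],
  grip_force=25,
)

```text
clock: 1.13
tcp_pos: [463.5, -276.1, 218.9]
ee_rot: [2.615, -1.741, 0.001]
contact_force: [1.0, 0.0, -0.8]
gripper_width: 51.4
```

Request:
apply_moves(
  rows=[
    [[-0.48,-0.64,0],0,0.1],
    [[-0.48,-0.64,0],0,0.1],
    [[-0.48,-0.64,0],0,0.1],
    [[-0.48,-0.64,0],0,0.1],
    [[-0.48,-0.64,0],0,0.1],
    [[-0.48,-0.64,0],0,0.1],
    [[0,0,0.4],0,0.1],
    [[0,0,0],0,0.1],
  ],
)

```text
clock: 1.8
tcp_pos: [584.3, -69.2, 195.4]
ee_rot: [2.616, -1.737, -0.006]
contact_force: [-1.9, -0.0, -1.8]
gripper_width: 51.0
```

```bash
python3 -c "
from h import *
plan([*M(30,-18),107])"
```

```text
t 1.8 tcp [584.3 -69.2 195.4] yaw -67.2 q6 57.9 F [-1.9 -0.  -1.8] w 51.0 tilt [-0.004  0.001 -1.   ]
  turn 0 deg = 0.0  shift mm [ 0.5 -4.9 88.4]  scaled [ 0.01  -0.098  1.768]
```

Request:
apply_moves(
  rows=[
    [[0,-0.08,0.4],0,0.1],
    [[0,0,0.5],0,0.1],
    [[0,0,0.4],0,0.1],
    [[0,0,0.2],0,0.1],
    [[0,0,0.2],0,0.1],
    [[0,0,0],0,0.1],
    [[0,0,0],0,0.1],
  ],
)

```text
clock: 2.38
tcp_pos: [588.4, -70.0, 114.4]
ee_rot: [-2.614, 1.742, -0.001]
contact_force: [0.1, 0.3, 0.7]
gripper_width: 51.1
```

```bash
python3 -c "
from h import *
plan([*M(30,-18),107])"
```

```text
t 2.38 tcp [588.4 -70.  114.4] yaw -67.3 q6 58.1 F [0.1 0.3 0.7] w 51.1 tilt [ 0. -0. -1.]
  turn 0 deg = 0.0  shift mm [-1.9 -1.2  7.4]  scaled [-0.039 -0.023  0.148]
```

Request:
apply_moves(
  rows=[
    [[-0.04,-0.02,0.15],0,0.1],
    [[0,0,0],0,0.1],
    [[0,0,0],0,-1],
    [[0,0,0],0,-1],
    [[0,0,0],0,-1],
    [[0,0,0],0,-1],
    [[0,0,0],0,-1],
    [[0,0,0],0,-1],
  ],
  grip_force=30,
)

```text
clock: 3.05
tcp_pos: [588.6, -67.4, 106.5]
ee_rot: [-2.615, 1.741, -0.001]
contact_force: [-0.0, 0.3, 2.9]
gripper_width: 31.5
```

Request:
apply_moves(
  rows=[
    [[0,0,-0.05],0,-1],
    [[0,0,-0.05],0,-1],
    [[0,0,-0.05],0,-1],
    [[0,0,-0.02],0,-1],
    [[0,0,0],0,-1],
    [[0,0,0],0,-1],
  ],
)

```text
clock: 3.55
tcp_pos: [588.4, -67.3, 114.4]
ee_rot: [2.615, -1.741, -0.0]
contact_force: [4.0, -1.2, -8.2]
gripper_width: 31.2
```

Request:
apply_moves(
  rows=[
    [[0,0,-0.012],0,-1],
    [[0,0,0],-0.018,-1],
    [[0,0,0],-0.018,-1],
    [[0,0,0],-0.018,-1],
    [[0,0,-0.004],-0.018,-1],
    [[0,0,-0.005],-0.018,-1],
    [[0,0,-0.005],-0.018,-1],
    [[0,0,-0.005],-0.018,-1],
    [[0,0,-0.005],-0.018,-1],
    [[0,0,0],0,-1],
  ],
)

```text
clock: 4.38
tcp_pos: [589.3, -67.1, 116.8]
ee_rot: [-3.114, 0.411, -0.004]
contact_force: [11.6, 0.5, -9.6]
gripper_width: 31.2
```

Request:
apply_moves(
  rows=[
    [[0,0,-0.005],-0.018,-1],
    [[0,0,-0.005],-0.018,-1],
    [[0,0,-0.005],-0.018,-1],
    [[0,0,-0.005],-0.018,-1],
    [[0,0,-0.005],-0.018,-1],
    [[0,0,-0.005],-0.018,-1],
    [[0,0,-0.005],-0.018,-1],
    [[0,0,0],-0.018,-1],
    [[0,0,0],0,-1],
  ],
)

```text
clock: 5.13
tcp_pos: [590.6, -66.7, 119.1]
ee_rot: [2.98, 0.991, 0.009]
contact_force: [21.4, 4.9, -9.5]
gripper_width: 31.1
```

```bash
python3 -c "
from h import *
plan([*M(30,-18),118]); print(bot.get_state()['torque'])"
```

```text
t 5.13 tcp [590.6 -66.7 119.1] yaw 36.8 q6 -45.8 F [21.4  4.9 -9.5] w 31.1 tilt [ 0.006  0.001 -1.   ]
  turn 0 deg = 0.0  shift mm [-2.2 -0.3  1.1]  scaled [-0.043 -0.006  0.022]
[ 0.83437018 -3.9315778  -0.47673268]
```

Request:
apply_moves(
  rows=[
    [[0.03,0.018,0],0,-1],
    [[0,0,0],-0.018,-1],
    [[0,0,0],-0.012,-1],
    [[0,0,0],0,-1],
  ],
)

```text
clock: 5.47
tcp_pos: [592.1, -66.5, 119.0]
ee_rot: [2.875, 1.264, 0.008]
contact_force: [20.8, 4.7, -9.0]
gripper_width: 31.7
```

```bash
python3 -c "
from h import *
plan([*M(30,-18),118]); print(bot.get_state()['torque'])"
```

```text
t 5.47 tcp [592.1 -66.5 119. ] yaw 47.5 q6 -56.4 F [20.8  4.7 -9. ] w 31.7 tilt [ 0.005  0.001 -1.   ]
  turn 0 deg = 0.0  shift mm [-3.2 -1.7  0.9]  scaled [-0.064 -0.033  0.019]
[ 0.76175751 -3.64278385 -0.29836032]
```

Request:
apply_moves(
  rows=[
    [[0,0,0],0,0.1],
    [[0,0,0],0,0.1],
    [[0,0,0],0,0.1],
    [[0,0,-0.5],0,0.1],
    [[0,0,-0.8],0,0.1],
    [[0,0,-0.8],0,0.1],
    [[0,0.6,0],0,-1],
    [[0,0.8,0],0,-1],
    [[0,0.8,0],0,-1],
    [[0,0,0],0,-1],
  ],
)

```text
clock: 6.3
tcp_pos: [673.5, -145.8, 221.1]
ee_rot: [-2.88, -1.253, 0.003]
contact_force: [-1.0, 0.6, 0.4]
gripper_width: 29.2
```

Run:
```python
from h import *
i,c=snap("scene"); j,ct=snap("top")
A=cv2.resize(i[160:280,200:360],None,fx=4,fy=4,interpolation=cv2.INTER_CUBIC)
B=cv2.resize(j[130:275,265:425][:120],None,fx=4,fy=4,interpolation=cv2.INTER_CUBIC)
save("c2",np.hstack([A[:,100:500],B[:, 200:600]]))
plan([*M(30,-125),160],13.6)
```

```text
t 6.4 tcp [ 671.1 -142.9  222.1] yaw 47.1 q6 -61.2 F [ 0.1  0.4 -0.3] w 20.8 tilt [-0.002  0.001 -1.   ]
  turn 33.48 deg = 0.093  shift mm [-62.2  14.7  62.2]  scaled [-1.245  0.293  1.244]
```

View pics/c2.png

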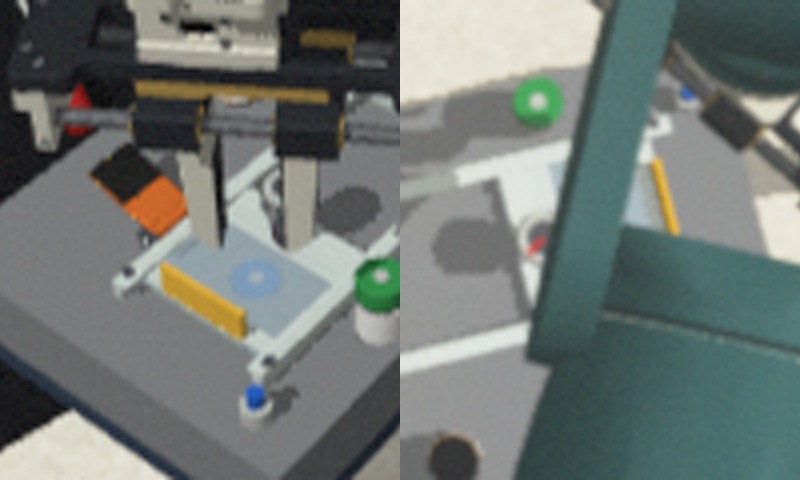

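The mark now points lower-left in the top view, about (533,247) from a centre near (547,232). That is roughly 135° in world axes against 34° before, so the screw is near its stop. Next I go to the tab.

Request:
apply_moves(
  rows=[
    [[0,0,0],0.0186,-1],
    [[0,0,0],0.0186,-1],
    [[0,0,0],0.0186,-1],
    [[0,0,0],0.0186,-1],
    [[0,0,0],0.0186,-1],
    [[-0.62,0.16,0],0,-1],
    [[-0.62,0.16,0],0,-1],
    [[0,0,0.6],0,-1],
    [[0,0,0],0,-1],
    [[0,0,0],0,-1],
  ],
)

```text
clock: 7.23
tcp_pos: [613.5, -171.4, 193.0]
ee_rot: [-3.118, -0.374, 0.002]
contact_force: [0.5, 1.1, 0.8]
gripper_width: 0.2
```

Run:
```python
from h import *
plan([*M(30,-125),103],13.6)
i,c=snap("top"); si,sc=snap("scene"); np.save("t3.npy",i)
h=cv2.cvtColor(i,cv2.COLOR_RGB2HSV); m=((h[...,0]<8)|(h[...,0]>172))&(h[...,1]>110); m[:175]=0;m[205:]=0;m[:,:335]=0;m[:,365:]=0
ys,xs=np.nonzero(m); print(len(xs), xs.mean() if len(xs) else 0, ys.mean() if len(xs) else 0)
A=cv2.resize(si[170:260,220:340],None,fx=4,fy=4,interpolation=cv2.INTER_CUBIC)
B=cv2.resize(i[150:240,310:400],None,fx=4,fy=4,interpolation=cv2.INTER_CUBIC)
save("c3",np.hstack([A[:,:430],B]))
```

```text
t 7.23 tcp [ 613.5 -171.4  193. ] yaw 13.7 q6 -31.6 F [0.5 1.1 0.8] w 0.2 tilt [-0.001  0.001 -1.   ]
  turn 0.09 deg = 0.0002  shift mm [ 0.5  0.5 90. ]  scaled [0.01 0.01 1.8 ]
4 348.5 191.0
```

View pics/c3.png

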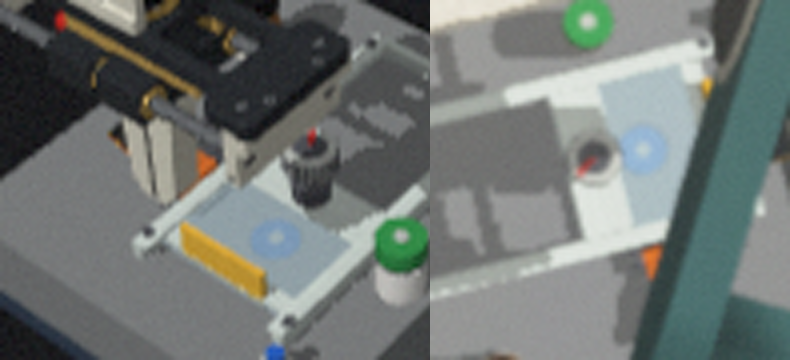

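Run:
```python
from h import *
_,c=snap("top")
for f,z in(("top0.npy",130),("t3.npy",141)):
    i=np.load(f).astype(float); w=np.clip(i[...,0]-(i[...,1]+i[...,2])/2-25,0,None)
    g=np.zeros_like(w); g[178:200,338:362]=1; w=w*g
    ys,xs=np.nonzero(w); W=w[ys,xs]; u,v=(xs*W).sum()/W.sum(),(ys*W).sum()/W.sum()
    for ctr in([588.8,-67.2],[590.5,-66.8]):
        m=onz(c,u,v,z)[:2]; d=m-ctr; print(f,len(W),W.max(),(u,v),"r",np.hypot(*d).round(1),"turn rad",np.radians((np.degrees(np.arctan2(d[1],d[0]))-13.64)).round(2))
    # principal axis of the mark
    P=np.array([onz(c,a,b,z)[:2] for a,b in zip(xs,ys)]); C=np.cov(P.T,aweights=W); e=np.linalg.eigh(C)[1][:,1]; print("axis",np.radians((np.degrees(np.arctan2(e[1],e[0]))-13.64)%180).round(2), "ctr px",proj(c,[588.8,-67.2,z]))
```

```text
top0.npy 16 80.0 (np.float64(349.03300330033005), np.float64(186.56848184818483)) r 7.7 turn rad 0.39
top0.npy 16 80.0 (np.float64(349.03300330033005), np.float64(186.56848184818483)) r 6.2 turn rad 0.5
axis 0.36 ctr px (np.float64(351.0035306474308), np.float64(189.20605734277913))
t3.npy 16 53.5 (np.float64(348.2356770833333), np.float64(191.40364583333334)) r 9.2 turn rad 2.02
t3.npy 16 53.5 (np.float64(348.2356770833333), np.float64(191.40364583333334)) r 10.1 turn rad 2.17
axis 2.17 ctr px (np.float64(351.2785569461005), np.float64(188.87776903572373))
```

The screw turn reads about 2.02–2.17 rad, its stop is at 2.2, and the scene view shows the knob standing high. The shield is still closed. Next I lower the shut fingers outside the tab.

Request:
apply_moves(
  rows=[
    [[0,0,0.6],0,-1],
    [[0,0,0.6],0,-1],
    [[0,0,0.4],0,-1],
    [[0,0,0.2],0,-1],
    [[0,0,0],0,-1],
    [[0,0,0],0,-1],
    [[0,0,0],0,-1],
  ],
)

```text
clock: 7.97
tcp_pos: [615.3, -172.3, 105.3]
ee_rot: [3.118, 0.374, 0.003]
contact_force: [0.9, 0.2, -0.2]
gripper_width: 0.6
```

```bash
python3 -c "
from h import *
plan([*M(30,-5),103],13.6)"
```

```text
t 7.97 tcp [ 615.3 -172.3  105.3] yaw 13.7 q6 -31.6 F [ 0.9  0.2 -0.2] w 0.6 tilt [ 0.002 -0.001 -1.   ]
  turn 0.09 deg = 0.0002  shift mm [  -1.3 -120.9    2.1]  scaled [-0.025 -2.418  0.042]
```

Request:
apply_moves(
  rows=[
    [[-0.02,-0.26,0.02],0,-1],
    [[0,-0.26,0],0,-1],
    [[0,-0.26,0],0,-1],
    [[0,-0.26,0],0,-1],
    [[0,-0.26,0],0,-1],
    [[0,-0.26,0],0,-1],
    [[0,-0.26,0],0,-1],
    [[0,-0.24,0],0,-1],
    [[0,0,0],0,-1],
    [[0,0,0],0,-1],
  ],
)

```text
clock: 8.8
tcp_pos: [588.8, -71.5, 102.0]
ee_rot: [-3.119, -0.376, 0.001]
contact_force: [-0.2, -0.2, -0.1]
gripper_width: 0.6
```

```bash
python3 -c "
from h import *
plan([*M(30,-5),103],13.6)"
```

```text
t 8.8 tcp [588.8 -71.5 102. ] yaw 13.7 q6 -23.1 F [-0.2 -0.2 -0.1] w 0.6 tilt [-0.001  0.    -1.   ]
  turn 0.15 deg = 0.0004  shift mm [  0.8 -16.7  -1. ]  scaled [ 0.016 -0.333 -0.02 ]
```

Continue in small steps until the stop is felt.

Request:
apply_moves(
  rows=[
    [[0,-0.12,0],0,-1],
    [[0,-0.12,0],0,-1],
    [[0,-0.06,0],0,-1],
    [[0,-0.04,0],0,-1],
    [[0,0,0],0,-1],
    [[0,0,0],0,-1],
  ],
)

```text
clock: 9.3
tcp_pos: [584.9, -55.7, 102.1]
ee_rot: [-3.119, -0.374, 0.001]
contact_force: [-0.4, -0.2, 0.3]
gripper_width: 0.4
```

```bash
python3 -c "
from h import *
plan([*M(30,-5),103],13.6)"
```

```text
t 9.3 tcp [584.9 -55.7 102.1] yaw 13.7 q6 -21.6 F [-0.4 -0.2  0.3] w 0.4 tilt [-0.  0. -1.]
  turn 0.08 deg = 0.0002  shift mm [ 0.8 -0.5 -0.9]  scaled [ 0.016 -0.009 -0.019]
```

Request:
apply_moves(
  rows=[
    [[0,-0.04,0],0,-1],
    [[0,-0.04,0],0,-1],
    [[0,-0.04,0],0,-1],
    [[0,0,0],0,-1],
  ],
)

```text
clock: 9.63
tcp_pos: [584.8, -55.2, 102.6]
ee_rot: [3.109, 0.37, 0.003]
contact_force: [11.2, -44.1, -6.1]
gripper_width: 0.5
```

Run:
```python
from h import *
plan([*M(30,-5),103],13.6)
i,c=snap("top"); si,sc=snap("scene")
A=cv2.resize(si[160:260,200:360],None,fx=4,fy=4,interpolation=cv2.INTER_CUBIC)
save("c4",A)
```

```text
t 9.63 tcp [584.8 -55.2 102.6] yaw 13.6 q6 -21.1 F [ 11.2 -44.1  -6.1] w 0.5 tilt [ 0.003 -0.01  -1.   ]
  turn -0.04 deg = -0.0001  shift mm [ 0.9  0.1 -0.4]  scaled [ 0.017  0.003 -0.008]
```

View pics/c4.png

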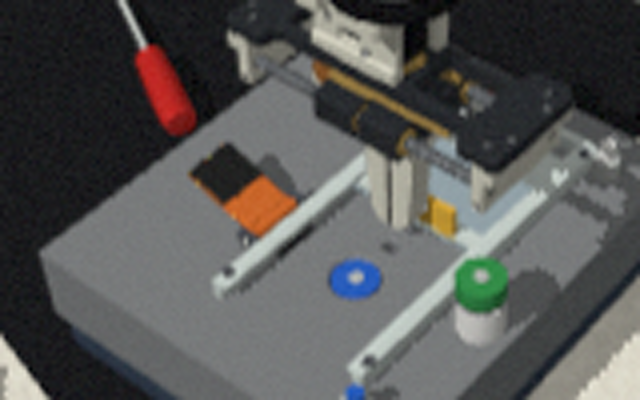

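The shield is fully open: the pocket's blue cap is uncovered at crop (355,278), and the tab is held hard against its stop at 44 N. Next I back off and go to the paddle.

Request:
apply_moves(
  rows=[
    [[0,0.2,0],0,-1],
    [[0,0.2,-0.2],0,-1],
    [[0,0,-0.7],0,-1],
    [[0,0,-0.4],0.019,-1],
    [[0,0,0],0.019,-1],
    [[0,0,0],0.019,-1],
    [[0,0,0],0.019,-1],
    [[0,0,0],0.019,-1],
    [[0,0,0],0.019,-1],
    [[0,0,0],0.019,-1],
  ],
)

```text
clock: 10.57
tcp_pos: [588.5, -69.4, 168.1]
ee_rot: [-2.999, 0.932, -0.0]
contact_force: [0.4, 0.2, -0.0]
gripper_width: 0.6
```

Request:
apply_moves(
  rows=[
    [[0,0,0],0.019,-1],
    [[0,0,0],0.019,-1],
    [[0,0,0],0.019,-1],
    [[0,0,0],0.019,-1],
    [[0,0,0],0.019,-1],
    [[0,0,0],0.019,-1],
    [[0,0,0],0,-1],
  ],
)

```text
clock: 11.15
tcp_pos: [588.5, -69.4, 167.9]
ee_rot: [-2.482, 1.925, 0.0]
contact_force: [-0.2, 0.1, 0.2]
gripper_width: 0.7
```

```bash
python3 -c "
from h import *
plan([*M(-76,-50),125],103.6)"
```

```text
t 11.15 tcp [588.5 -69.4 167.9] yaw -75.6 q6 66.4 F [-0.2  0.1  0.2] w 0.7 tilt [ 0.     0.001 -1.   ]
  turn 0.8 deg = 0.0022  shift mm [ 30.5 105.4  42.9]  scaled [0.61  2.108 0.858]
```

Request:
apply_moves(
  rows=[
    [[0.2,0.7,0],0.002,-1],
    [[0.2,0.7,0],0,-1],
    [[0.21,0.7,0],0,-1],
    [[0,0,0.4],0,-1],
    [[0,0,0.4],0,-1],
    [[0,0,0],0,-1],
    [[0,0,0],0,-1],
  ],
)

```text
clock: 11.73
tcp_pos: [493.9, -124.8, 127.3]
ee_rot: [2.479, -1.93, -0.002]
contact_force: [0.2, 0.1, -0.1]
gripper_width: 0.4
```

```bash
python3 -c "
from h import *
plan([*M(-76,-50),99],103.6)"
```

```text
t 11.73 tcp [ 493.9 -124.8  127.3] yaw -75.8 q6 58.7 F [ 0.2  0.1 -0.1] w 0.4 tilt [-0.001  0.001 -1.   ]
  turn 0.6 deg = 0.0017  shift mm [-1.1  0.4 28.3]  scaled [-0.021  0.007  0.567]
```

Request:
apply_moves(
  rows=[
    [[-0.02,0,0.1],0,-1],
    [[0,0,0.1],0,-1],
    [[0,0,0.1],0,-1],
    [[0,0,0.1],0,-1],
    [[0,0,0.1],0,-1],
    [[0,0,0.04],0,-1],
    [[0,0,0],0,-1],
    [[0,0,0],0,-1],
  ],
)

```text
clock: 12.4
tcp_pos: [494.2, -123.8, 100.5]
ee_rot: [-2.477, 1.932, -0.001]
contact_force: [-0.4, -0.9, 2.0]
gripper_width: 0.2
```

Request:
apply_moves(
  rows=[
    [[0,0,0.04],0,-1],
    [[0,0,0.04],0,-1],
    [[0,0,0],0,-1],
    [[0,0,0],0,-1],
  ],
)

```text
clock: 12.73
tcp_pos: [494.5, -124.1, 99.8]
ee_rot: [-2.477, 1.932, -0.003]
contact_force: [-17.9, 2.9, 37.6]
gripper_width: 0.5
```

Request:
apply_moves(
  rows=[
    [[0,0,-0.4],0,-1],
    [[0,0,-0.8],0,0],
    [[0,0,-0.8],0,0],
    [[0,0,0],0,0],
    [[0,0,0],0,0],
    [[0,0,0],0,0],
  ],
)

```text
clock: 13.23
tcp_pos: [493.9, -123.7, 195.6]
ee_rot: [-2.477, 1.933, 0.0]
contact_force: [0.2, 0.1, -0.9]
gripper_width: 29.1
```

Run:
```python
from h import *
plan([*M(30,-50),160],103.6)
si,sc=snap("scene"); i,c=snap("top")
h=cv2.cvtColor(si,cv2.COLOR_RGB2HSV)
m=(h[...,0]>100)&(h[...,0]<130)&(h[...,1]>130)&(h[...,2]>70); k=np.zeros(m.shape,np.uint8); k[200:245,260:320]=m[200:245,260:320]*255
n,l,s,ct=cv2.connectedComponentsWithStats(k)
for j in range(1,n):
    if s[j,4]>15: print(s[j],ct[j],onz(sc,*ct[j],115).round(1),"model",M(30,-50).round(1), "proj model",np.round(proj(sc,[*M(30,-50),115]),1))
A=cv2.resize(si[160:260,200:360],None,fx=4,fy=4,interpolation=cv2.INTER_CUBIC)
save("c5",A)
```

```text
t 13.23 tcp [ 493.9 -123.7  195.6] yaw -75.9 q6 59.0 F [ 0.2  0.1 -0.9] w 29.1 tilt [-0.  0. -1.]
  turn 0.46 deg = 0.0013  shift mm [-1.000e-01 -1.054e+02  3.560e+01]  scaled [-0.003 -2.108  0.712]
[282 218  13  13 128] [288.15625  224.140625] [ 605.5 -101.5  115. ] model [596.2 -98.8] proj model [286.7 221.2]
```

View pics/c5.png

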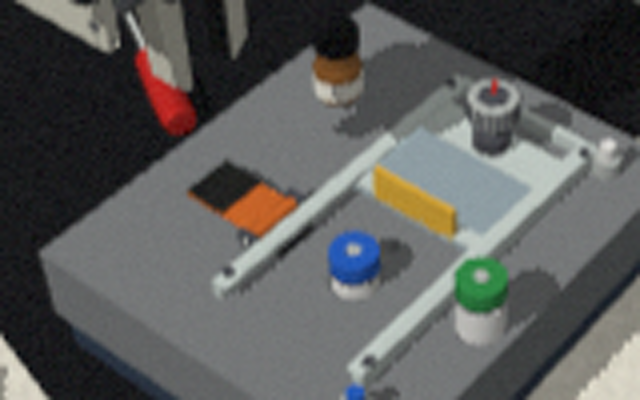

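The cartridge is out at crop (353,248), the paddle is down, the shield is open with its knob up, and the bystanders are unchanged.

Request:
apply_moves(
  rows=[
    [[0,-0.7,0],0,0],
    [[0,-0.7,0],0,0],
    [[0,-0.73,0],0,0],
    [[0,0,0.6],0,0],
    [[0,0,0.5],0,0],
    [[0,0,0],0,0],
    [[0,0,0],0,0],
  ],
)

```text
clock: 13.92
tcp_pos: [596.2, -97.8, 139.4]
ee_rot: [2.475, -1.932, -0.006]
contact_force: [0.4, 0.7, 1.5]
gripper_width: 46.5
```

Run:
```python
from h import *
plan([*(M(30,-50)+[1.5,0.7]),95],103.6)
```

```text
t 13.92 tcp [596.2 -97.8 139.4] yaw -76.0 q6 64.2 F [0.4 0.7 1.5] w 46.5 tilt [-0.004  0.001 -1.   ]
  turn 0.44 deg = 0.0012  shift mm [ 0.7 -1.5 44.4]  scaled [ 0.015 -0.031  0.887]
```

Request:
apply_moves(
  rows=[
    [[0.01,-0.03,0.4],0,0],
    [[0,0,0.35],0,0],
    [[0,0,0.12],0,0],
    [[0,0,0],0,0],
    [[0,0,0],0,0],
  ],
)

```text
clock: 14.33
tcp_pos: [599.1, -98.4, 99.2]
ee_rot: [-2.476, 1.933, -0.002]
contact_force: [-0.0, -0.1, 0.7]
gripper_width: 46.6
```

Request:
apply_moves(
  rows=[
    [[0,0,0],0,-1],
    [[0,0,0],0,-1],
    [[0,0,0],0,-1],
    [[0,0,0],0,-1],
    [[0,0,0],0,-1],
    [[0,0,0],0,-1],
  ],
  grip_force=20,
)

```text
clock: 14.83
tcp_pos: [599.0, -98.3, 98.2]
ee_rot: [-2.476, 1.933, -0.001]
contact_force: [0.1, 0.5, 3.1]
gripper_width: 29.4
```

Request:
apply_moves(
  rows=[
    [[0,0,-0.2],0,-1],
    [[0,0,-0.3],0,-1],
    [[0,0,-0.5],0,-1],
    [[0,0,-0.6],0,-1],
    [[0,0,-0.6],0,-1],
    [[0,0,0],0,-1],
    [[0,0,0],0,-1],
  ],
)

```text
clock: 15.42
tcp_pos: [599.4, -98.3, 210.8]
ee_rot: [-2.475, 1.932, -0.005]
contact_force: [0.2, -0.5, -2.0]
gripper_width: 29.6
```

Run:
```python
from h import *
plan([443,348,208])
plan([443,348,208],5)
si,sc=snap("scene"); h=cv2.cvtColor(si,cv2.COLOR_RGB2HSV)
save("c6",cv2.resize(si[110:260,200:360],None,fx=4,fy=4,interpolation=cv2.INTER_CUBIC))
```

```text
t 15.42 tcp [599.4 -98.3 210.8] yaw -76.0 q6 64.2 F [ 0.2 -0.5 -2. ] w 29.6 tilt [ 0.004 -0.001 -1.   ]
  turn 0 deg = 0.0  shift mm [-470.9   43.4    1.9]  scaled [-9.418  0.869  0.037]
t 15.42 tcp [599.4 -98.3 210.8] yaw -76.0 q6 64.2 F [ 0.2 -0.5 -2. ] w 29.6 tilt [ 0.004 -0.001 -1.   ]
  turn -80.96 deg = -0.2249  shift mm [-116.9 -458.2    1.9]  scaled [-2.338 -9.164  0.037]
```

View pics/c6.png

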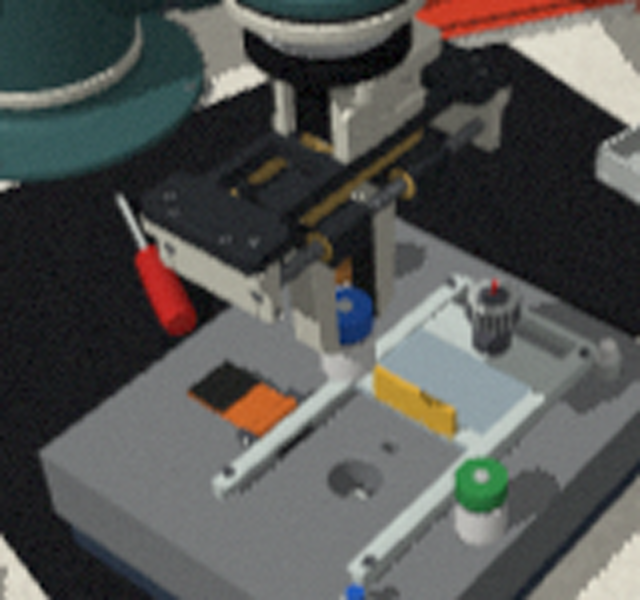

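The cartridge is held upright at crop (350,330) and the pocket is empty. Next I carry it to the tray.

Request:
apply_moves(
  rows=[
    [[-0.6,0.055,0],0,-1],
    [[-0.76,0.07,0],0,-1],
    [[-0.76,0.07,0],0,-1],
    [[-0.76,0.07,0],0,-1],
    [[-0.76,0.07,0],0,-1],
    [[-0.76,0.07,0],0,-1],
    [[-0.76,0.07,0],0,-1],
    [[-0.76,0.07,0],0,-1],
    [[-0.76,0.07,0],0,-1],
    [[-0.76,0.07,0],0,-1],
  ],
)

```text
clock: 16.3
tcp_pos: [473.8, 255.8, 206.7]
ee_rot: [2.475, -1.933, -0.001]
contact_force: [0.0, -0.2, -0.7]
gripper_width: 29.4
```

Request:
apply_moves(
  rows=[
    [[-0.76,0.07,0],0,-1],
    [[-0.76,0.07,0],0,-1],
    [[-0.46,0.05,0],0,-1],
    [[0,0,0],0,-1],
    [[0,0,0],0,-1],
  ],
)

```text
clock: 16.72
tcp_pos: [441.2, 348.7, 206.4]
ee_rot: [2.477, -1.929, -0.001]
contact_force: [0.4, 0.1, -0.8]
gripper_width: 29.3
```

Run:
```python
from h import *
plan([443,348,60])
```

```text
t 16.72 tcp [441.2 348.7 206.4] yaw -75.8 q6 111.6 F [ 0.4  0.1 -0.8] w 29.3 tilt [-0.002 -0.001 -1.   ]
  turn 0 deg = 0.0  shift mm [  1.   -1.9 146.4]  scaled [ 0.02  -0.038  2.928]
```

Request:
apply_moves(
  rows=[
    [[0.02,-0.03,0.7],0,-1],
    [[0,0,0.8],0,-1],
    [[0,0,0.8],0,-1],
    [[0,0,0.6],0,-1],
    [[0,0,0.3],0,-1],
    [[0,0,0.1],0,-1],
    [[0,0,0],0,-1],
    [[0,0,0],0,-1],
  ],
)

```text
clock: 17.38
tcp_pos: [444.4, 347.2, 43.7]
ee_rot: [-2.475, 1.934, -0.0]
contact_force: [0.6, -0.1, -0.6]
gripper_width: 29.7
```

Request:
apply_moves(
  rows=[
    [[0,0,0.04],0,-1],
    [[0,0,0.04],0,-1],
    [[0,0,0],0,-1],
  ],
)

```text
clock: 17.63
tcp_pos: [444.0, 347.6, 39.3]
ee_rot: [-2.475, 1.933, -0.0]
contact_force: [-0.1, -0.2, -0.7]
gripper_width: 29.4
```

Request:
apply_moves(
  rows=[
    [[0,0,0.04],0,-1],
    [[0,0,0.04],0,-1],
    [[0,0,0.04],0,-1],
    [[0,0,0.02],0,-1],
    [[0,0,0],0,-1],
    [[0,0,0],0,-1],
  ],
)

```text
clock: 18.13
tcp_pos: [443.7, 347.5, 31.6]
ee_rot: [2.476, -1.933, -0.0]
contact_force: [0.6, -0.5, -0.4]
gripper_width: 29.1
```

Request:
apply_moves(
  rows=[
    [[0,0,0.02],0,-1],
    [[0,0,0.02],0,-1],
    [[0,0,0],0,-1],
    [[0,0,0],0,-1],
  ],
)

```text
clock: 18.47
tcp_pos: [444.1, 347.8, 30.5]
ee_rot: [-2.475, 1.933, -0.0]
contact_force: [-0.1, 0.6, 6.8]
gripper_width: 29.5
```

Contact at 6.8 N and about the expected height. I release, retreat and check.

Request:
apply_moves(
  rows=[
    [[0,0,0],0,-0.1],
    [[0,0,0],0,0],
    [[0,0,0],0,0],
    [[0,0,0],0,0],
    [[0,0,-0.2],0,0],
    [[0,0,-0.5],0,0],
    [[0,0,-0.8],0,0],
    [[0,0,-0.8],0,0],
    [[0,0,-0.8],0,0],
    [[0,0,-0.4],0,0],
  ],
)

```text
clock: 19.3
tcp_pos: [444.4, 348.0, 210.9]
ee_rot: [-2.472, 1.93, -0.002]
contact_force: [0.1, 0.0, 0.2]
gripper_width: 46.6
```

Request:
apply_moves(
  rows=[
    [[0.7,0,0],0,0],
    [[0.8,0,0],0,0],
    [[0.8,0,0],0,0],
    [[0.4,0,0],0,0],
    [[0,0,0],0,0],
  ],
)

```text
clock: 19.72
tcp_pos: [477.2, 213.4, 205.8]
ee_rot: [-2.473, 1.937, -0.002]
contact_force: [-0.2, -0.3, 0.1]
gripper_width: 46.1
```

Run:
```python
from h import *
si,sc=snap("scene"); i,c=snap("top"); print(bot.get_state()["tcp_pos"])
h=cv2.cvtColor(i,cv2.COLOR_RGB2HSV); m=((h[...,0]>100)&(h[...,0]<130)&(h[...,1]>130)&(h[...,2]>70)); m[:,:150]=0;m[:,215:]=0;m[:220]=0;m[280:]=0
ys,xs=np.nonzero(m); print(len(xs)); 
if len(xs): print(onz(c,xs.mean(),ys.mean(),46))
A=cv2.resize(si[120:270,200:460],(780,450)); save("c7",A)
```

```text
[476.66493897 216.11447177 205.47069564]
0
```

View pics/c7.png

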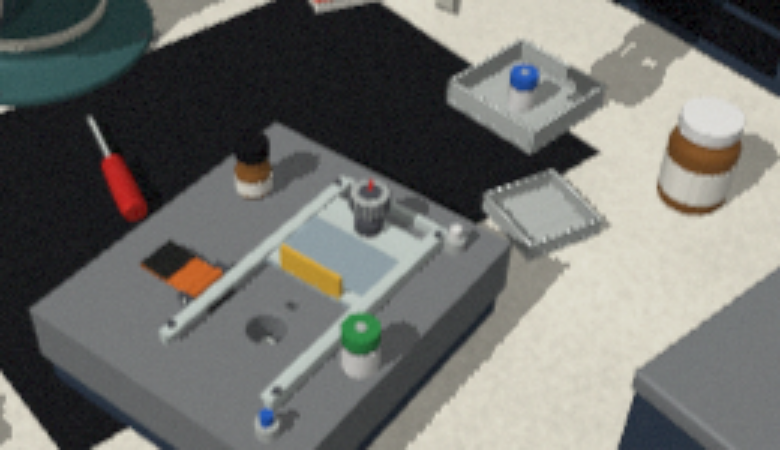

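The cartridge stands upright near the middle of the large tray at crop (523,88). The shield is open with its knob up, and everything else is in place. I hand in.

```bash
python3 -c "
from h import *
print(bot.hand_in())"
```

```text
the job is handed in; nothing more can be done
None
```

The job was handed in at about 20 s on the robot's clock; no verdict came back. In the order asked, I parked the screw, opened the shield, pressed the paddle down, and set the cartridge down in the 120 mm tray.

What the checks showed:
- **Screw:** its mark read 2.02 to 2.17 rad after I let go, depending on how I measured it. The knob still stood high in the last picture.
- **Shield:** it was pushed hard against its stop (44 N).
- **Paddle:** it met its stop at 37 N. The picture showed the cartridge standing out of the pocket.
- **Cartridge:** it touched the tray floor at about the expected height and was then let go. The last scene picture shows it upright near the tray's middle, the shield open, and the spare, deck bottle and jar in place. The arm was clear.
- **Not seen at the end:** the solvent bottle and the vial rack were outside that last crop. No move worked near them.

Checks that failed or disagreed:
- **Top view at the end:** it found no blue cap in the tray, and I did not look into why; the arm was probably in the way. The cartridge's final position therefore rests on the scene view and the arm's release position (444, 348), about 1 mm from the tray centre I measured.
- **Knob position:** there was about 21 N of sideways force while turning. This suggests the knob's true position was about 3 mm from my estimate.

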